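Hold the stop collar on the arbor's flat for the screwdriver

ROBOT

A 7-joint arm with a two-finger parallel gripper is mounted at the origin on the work surface. World frame = base frame: x ahead of the robot, y to its left, z up, the work surface at z = 0. Lengths are in m, angles in rad, forces in N, time in s.
With the tool pointing down it reaches from about 0.4 to 0.85 m from the base axis. Payload 10.4 kg.
Tool frame: the origin (TCP) lies on the mounting face of the last link; the fingertips stand r.tips_ahead ahead of it and the grasp point (between the pads) lies 164 mm ahead of it (r.tips_ahead is the distance from the TCP to the fingertips, in m); z points along the fingers, y is the line along which they close (so a half turn about z gives the same grasp; the last joint's range is limited). The gripper opens to 87 mm and grips with 3 to 60 N. Pads are 19 mm wide; open, the fingers measure 117 mm over their backs; the gripper's body (75 mm by 190 mm) begins 51 mm behind the grasp point.
Start: joints at [1.316, 0.332, -0.065, 1.46, 0.022, 1.35, -0.088], TCP at [0.144, -0.608, 0.405] pointing down, gripper open.
Joint ranges: [-2.6, 2.6], [-0.5, 2.12], [-1.47, 1.34], [0.16, 2.42], [-1.27, 4.41], [0.06, 2.06], [-2.6, 2.6]. Speed limits (rad/s): [2.22, 2.22, 2.79, 2.79, 3.14, 3.14, 3.14].

INTERFACE

Orientations are given as a unit quaternion [x, y, z, w].
In Python, from bench import telemetry, imaging, job, r gives the robot as it stands.
- The arm moves only by the tool move_arm, never from a script. Its argument "steps" is a list of rows, each an object of numbers: "dx", "dy", "dz": the shift along the tool's x, y, z in cm; "spin": the turn about the tool's z in rad. In form: [{"dx": .., "dy": .., "dz": .., "spin": ..}, ...]. A call has 1 to 12 rows; each row shifts and turns the commanded pose from where the row before left it, along the tool's axes as they then stand; what a row does not reach is not made up. A row lasts 1/10 s, in which the tool goes at most 50 mm and 8.59 degrees, less where a joint would pass 70% of its speed; a pose out of reach is approached as far as the arm can. A call with a gripper value outside its range is refused whole. "claw" is the finger opening in cm, from 0 to 8.7, set as the call begins (left out, the last holds). The fingers move at their own pace and stop on an object; "squeeze" is the grip in N (left out, the last holds). Time passes only in rows, so rows that do not move let the fingers close. It gives the time, the measured TCP pose, the force, the opening and the grip force at its end, in the units of the state.
- telemetry.read_state(): the state, without advancing time (a new reading comes with each control period).
- imaging.camera(name): name is "scene" or "top" or "wrist"; returns a dict with "img" (384x512x3 uint8, red, green, blue), "camera_matrix" (3x3 intrinsics, pixels), "R" (3x3) and "t" (3): a world point X has camera coordinates R X + t. Camera axes: x right, y down, z forward; pixel columns grow to the right and rows downward; lengths in m; the calibration is good to about 2 mm. A picture is of the moment at which its call begins. There is no depth.
- job.close_job(): hands the job in; it is judged then, once.
The state is a dict: "time": time; "joint_positions": joint angles; "joint_vel": joint speeds; "joint_torque": joint torques, N m; "ee_pos": TCP position; "eef_rot": TCP orientation; "ft_force": force on the tool from outside, world axes, zero at the start; "torque": the same for the moment, N m; "width": finger opening in m; "grip_force": force on a finger pad.
Only numpy, scipy, OpenCV 4.12 (cv2) and the standard library are available. Lean on these libraries where they do the work, as an engineer would, in place of code of your own. Each camera call takes 0.05 s, during which the arm holds its last target. There are 200 camera calls.

TASK

At the packing bench, grip the upright hole-saw arbor by its D-shaped upper end and turn it until its white milled flat squarely faces the fixed screwdriver unit of its station, feeling the flat under a finger. Then grip the orange stop collar that sits loosely round the foot of the arbor, turn its set screw to face the screwdriver squarely too, lift the collar up the arbor until the screw is over the middle of the flat, and finish while holding it level there in the gripper, without letting go. Leave the red hole saw, the red pack and the blue tray of collars where they are.

Things in the scene. Friction and masses are not known exactly. Their poses are not given: they have to be found in the camera images.
- station: Fixed arbor station. Origin on the vertical arbor axis at bench height; z up; +y points from the arbor to the screwdriver unit. Base plate 16 mm thick, x -55 to 55, y -60 to 270 mm. On the axis a blue boss, 34 mm diameter, top 56 mm above the bench. The black screwdriver motor lies along y from 140 to 255 mm, its top at 119 mm. Nothing else stands on the plate within 110 mm of the axis.
- arbor: Dark steel arbor upright in the boss, 24 mm diameter, 60 mm tall. Turns endlessly either way about z with 0.05 N m friction, stays where left. Origin on its axis at the boss top (56 mm above bench), z up; +y: outward normal of its flat. Lower 24 mm round; upper 36 mm D-shaped: one white flat, 18 mm wide; 20 mm from flat to back, 24 mm elsewhere. Yellow stripe on its end points to the flat.
- flat (a point): The middle of the arbor's flat: on its face, 8 mm from the axis along the arbor's +y, 42 mm above the arbor's origin (98 mm above the bench).
- collar: Loose orange ring round the arbor: outer diameter 44, bore 27, height 18 mm, about 0.11 kg. It starts resting on the boss top, centred within 1 mm, below the D-shaped part, its screw within 1.4 rad of the screwdriver direction. It overhangs the boss by 5 mm all round and can be gripped anywhere outside. Origin: centre of its underside, z up; +y points outwards through its set screw.
- screw (a point): The head of the collar's dark set screw (9 mm wide, flush): on the collar's outer face, 22 mm from the collar axis along its +y, 9 mm above its underside. A white tick on the collar's top face marks the same side.
- bit (a point): Tip of the screwdriver unit's fixed steel bit (8 mm diameter), 118 mm from the arbor axis along the station's +y, 98 mm above the bench, pointing at the axis.
- holesaw: Bystander: loose red hole saw, an open cup 52 mm diameter, 45 mm high, standing on the bench. Origin: centre of its underside.
- pack: Bystander: loose red pack with a clear blister, 110 x 75 x 22 mm, lying on the bench. Origin: centre of its underside.
- tray: Bystander: blue open tray of spare collars, 130 x 100 x 35 mm, on the bench. Origin: centre of its underside.
Mind the look-alikes: they are no part of the job. Several things have the shape of the collar; the one meant has the colours described above.

How it is judged:
On the way:
1. while the fingers grip the arbor, its flat faces the screwdriver unit within 0.17 rad (angle between the y axis of arbor and the y axis of station, either way round below 0.17 rad and y of flat in the frame of station above 0 m and contact force between the fingers and arbor above 1 N), for 0.2 s.
At the end, for the whole second after the job is handed in: The arbor's flat and the collar's set screw both face the screwdriver unit (each within 0.17 rad), the collar is round the arbor, level within 0.12 rad, its screw within 8 mm of the height of the flat's middle, still, and held up by the gripper's fingers (angle between the y axis of each of arbor, collar and the y axis of station, either way round below 0.17 rad and y of each of flat, screw in the frame of station above 0 m and z of screw in the frame of flat between -0.008 and 0.008 m and horizontal distance between collar and arbor below 0.004 m and angle between collar's own z axis and vertical below 0.12 rad and contact force between the fingers and collar above 1 N and linear speed of collar below 0.02 m/s); the arm keeps its last pose, push and grip.
It fails at once if a bystander (hole saw, pack or tray) was moved by more than 25 mm (distance of any of holesaw, pack, tray from where it was at the start of the episode above 0.025 m).
It fails at once if the collar was taken off the arbor (horizontal distance between collar and arbor above 0.012 m).
It also fails if it takes over 64 s, if anything falls off the work surface, if the arm or the gripper's body presses on something with over 40 N, if the wrist force passes 120 N, or if a joint passes its speed limit or range.

## Working session

There is one attempt and no reset: what is moved stays moved. The work goes in short steps, Python scripts to look and compute and a tool call to move; the robot and the scene stay as the last step left them, time stands still between calls to the robot, and variables do not carry over. Pictures are saved under pics/ and viewed, at most 10 in all, crops included, and the job is handed in when it is done.

Besides the shell and the picture viewer there is one more tool, called after ">>>" as name(argument=value, ...), one argument or row to a line, values as JSON. move_arm: Moves the arm, as the interface text tells. Its arguments: {"type":"object","properties":{"steps":{"type":"array","items":{"type":"object","properties":{"dx":{"type":"number"},"dy":{"type":"number"},"dz":{"type":"number"},"spin":{"type":"number"}}}},"claw":{"type":"number"},"squeeze":{"type":"number"}},"required":["steps"]}

```bash
mkdir -p pics; ls
cat > h.py <<'E'
import numpy as np, cv2
from scipy.spatial.transform import Rotation as Ro
from bench import telemetry, imaging, job, r
def cam(n):
    c=imaging.camera(n); return c['img'],np.array(c['camera_matrix']),np.array(c['R']),np.array(c['t'])
def onplane(u,v,z,K,R,t):
    d=R.T@np.linalg.inv(K)@np.array([u,v,1.]); o=-R.T@t
    return o+d*(z-o[2])/d[2]
def proj(X,K,R,t):
    p=K@(R@np.asarray(X)+t); return p[:2]/p[2]
E
python3 - <<'E'
from h import *
s=telemetry.read_state(); print(s, r.tips_ahead)
ims=[]
for n in ("scene","top"):
    im,K,R,t=cam(n); cv2.imwrite(f'pics/{n}0.png',im[:,:,::-1]); print(n,K.tolist(),(-R.T@t).round(3),R.round(3).tolist())
    np.savez(f'{n}.npz',im=im,K=K,R=R,t=t)
E
```

```text
pics
{'time': 0.0, 'joint_positions': array([ 1.31638311,  0.33289683, -0.06470697,  1.46094791,  0.02159656,
        1.34988341, -0.08848173]), 'joint_vel': array([ 0.00019541,  0.00081353, -0.00073982, -0.00099283,  0.00164654,
        0.00085941,  0.00011494]), 'joint_torque': array([-1.13784794e-03, -6.23242950e+01,  2.40759202e-02, -3.89909542e+01,
       -6.14338880e-02,  3.93756072e-02,  1.21135731e-04]), 'ee_pos': array([ 0.14357081, -0.60815836,  0.40393503]), 'eef_rot': array([ 9.93287472e-01,  1.15669699e-01, -1.13152023e-04, -7.11099897e-04]), 'ft_force': array([-0.13293725,  0.57470493, -0.14875763]), 'torque': array([ 0.01468752, -0.01657169,  0.02203775]), 'grip_force': 0.0, 'width': 0.08696542549578072} 0.1822
scene [[401.31804625198737, 0.0, 254.11433444103608], [0.0, 401.31804625198737, 194.13257121094122], [0.0, 0.0, 1.0]] [1.12  0.336 0.626] [[-0.593, 0.805, 0.022], [0.463, 0.363, -0.808], [-0.659, -0.469, -0.588]]
top [[388.12929667765655, 0.0, 258.13016383225215], [0.0, 388.12929667765655, 184.45967811391955], [0.0, 0.0, 1.0]] [ 0.412 -0.063  1.069] [[0.001, -1.0, 0.018], [-0.988, -0.004, -0.154], [0.154, -0.018, -0.988]]
```

View pics/scene0.png

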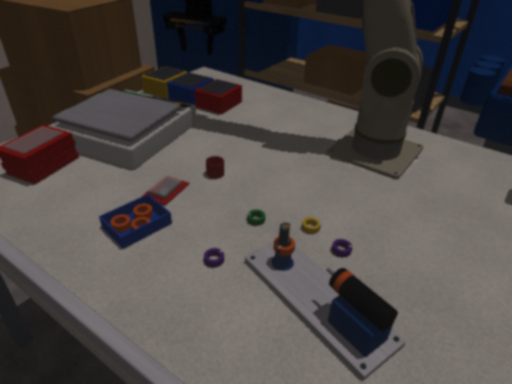

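View pics/top0.png

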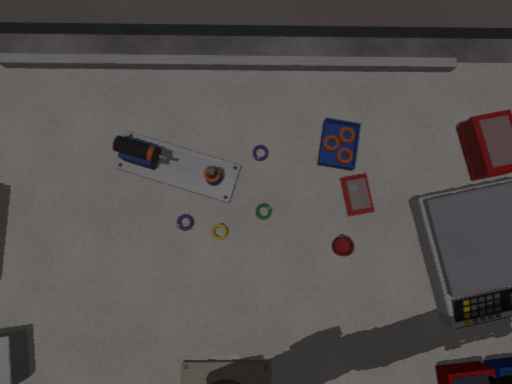

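The top view shows the station plate with corners near (129,135), (117,168), (230,202) and (241,167). The arbor with its orange ring is at (213,174), and the bit is near (178,159). In the scene view the arbor is at (285,240). Candidates for the collar in the top view: purple (260,152) and (185,222), yellow (220,231), green (264,211), three orange ones in the tray (332,142), (347,134), (345,155), and the orange ring on the arbor (213,174). Only the last is orange and round the arbor. I'll confirm it in an enlarged crop.

Run:
```python
from h import *
a=np.load('top.npz'); b=np.load('scene.npz')
c1=cv2.resize(a['im'][125:210,110:250],None,fx=5.6,fy=5.6,interpolation=cv2.INTER_CUBIC)[:,:784]
A=cv2.resize(a['im'][150:200,188:238],(400,400),interpolation=cv2.INTER_CUBIC)
B=cv2.resize(b['im'][215:275,255:315],(400,400),interpolation=cv2.INTER_CUBIC)
m=np.clip(np.hstack([A,B])*1.6,0,255).astype('uint8')
cv2.imwrite('pics/crop0.png',m[:,:,::-1])
K,R,t=a['K'],a['R'],a['t']
P=np.array([onplane(u,v,.016,K,R,t) for u,v in[(129,135),(117,168),(230,202),(241,167)]])
print(P.round(4))
# plate corner (-60 end / 270 end)
def res(p):
    x,y,th=p; e=[]
    ux=np.array([np.cos(th),np.sin(th)]);uy=np.array([-ux[1],ux[0]])
    loc=[(55,270),(-55,270),(-55,-60),(55,-60)]
    return np.concatenate([np.array([x,y])+ux*l[0]/1e3+uy*l[1]/1e3-q[:2] for l,q in zip(loc,P)])
from scipy.optimize import least_squares
best=min((least_squares(res,[.45,.1,th]) for th in(0,1.5,3,-1.5)),key=lambda s:s.cost)
print(best.x,best.cost,best.fun.round(4))
print(onplane(213,174,.074,K,R,t))
```

```text
[[ 0.7145  0.2783  0.016 ]
 [ 0.6208  0.3063  0.016 ]
 [ 0.5278 -0.0048  0.016 ]
 [ 0.6251 -0.0341  0.016 ]]
[ 0.59250861  0.03567168 -0.28520725] 6.831669818670202e-05 [ 0.0067  0.0009 -0.0051  0.004  -0.0049 -0.0016  0.0033 -0.0033]
[0.59449872 0.03700818 0.074     ]
```

View pics/crop0.png

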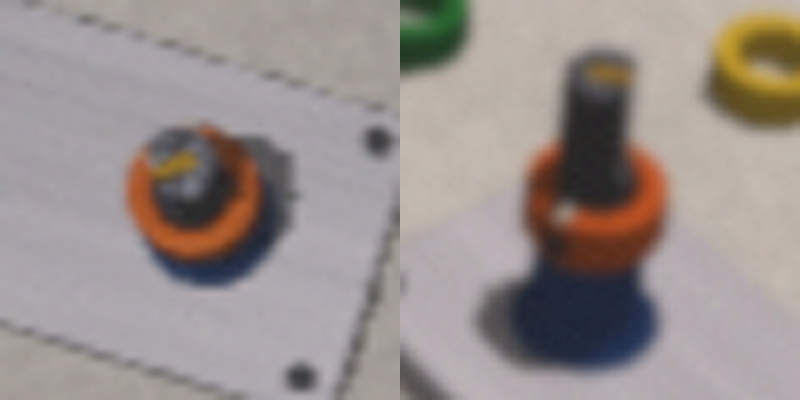

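The crop confirms it: the orange ring sits on the arbor with a white tick at about (565,212) in the right half, with yellow and green decoys lying apart. The stripe on the arbor end is at crop (175,165) in the left half. Next I'll bring the wrist camera over for an accurate view.

```bash
cat >> h.py <<'E'
def plan(x,y,z,yaw=None):
    "yaw: world angle of tool y axis (mod pi)"
    s=telemetry.read_state(); M=Ro.from_quat(s['eef_rot']).as_matrix()
    d=M.T@(np.array([x,y,z])-s['ee_pos'])*100
    print('t',round(s['time'],2),'pos',s['ee_pos'].round(4),'toolx',M[:,0].round(3),'tooly',M[:,1].round(3),'z',M[:,2].round(3),'q7',s['joint_positions'][6].round(3),'F',s['ft_force'].round(2),'w',round(s['width'],4),'g',round(float(s['grip_force']),2))
    print('shift cm',d.round(2),'dist',np.linalg.norm(d).round(2))
    if yaw is not None:
        cur=np.arctan2(M[1,1],M[0,1]); e=(yaw-cur+np.pi/2)%np.pi-np.pi/2
        print('spin',-e)
E
python3 - <<'E'
from h import *
im,K,R,t=cam('wrist'); s=telemetry.read_state(); M=Ro.from_quat(s['eef_rot']).as_matrix()
print('cam in tool',(M.T@(-R.T@t-s['ee_pos'])).round(4)); print('cam axes in tool (rows)',(R@M).round(3).tolist(),K.tolist())
print('cam fwd world',R[2])
plan(.593,.036,.405,np.pi/2-.285)
E
```

```text
cam in tool [0.0787 0.0001 0.0203]
cam axes in tool (rows) [[-0.0, 1.0, -0.001], [-0.958, -0.001, -0.286], [-0.286, 0.0, 0.958]] [[317.342646338615, 0.0, 259.3847013822728], [0.0, 317.342646338615, 187.23892429165562], [0.0, 0.0, 1.0]]
cam fwd world [-0.27841024 -0.06511584 -0.9582524 ]
t 0.15 pos [ 0.1436 -0.6082  0.4042] toolx [ 0.973  0.23  -0.   ] tooly [ 0.23  -0.973 -0.001] z [-0.     0.001 -1.   ] q7 -0.088 F [-0.23  0.93  0.12] w 0.0869 g 0.0
shift cm [ 5.854e+01 -5.237e+01 -3.000e-02] dist 78.55
spin 0.516846367855603
```

>>> move_arm(
  steps=[
    {"dx":3.25,"dy":-2.91},
    {"dx":3.25,"dy":-2.91},
    {"dx":3.25,"dy":-2.91},
    {"dx":3.25,"dy":-2.91},
    {"dx":3.25,"dy":-2.91},
    {"dx":3.25,"dy":-2.91},
    {"dx":3.25,"dy":-2.91},
    {"dx":3.25,"dy":-2.91},
    {"dx":3.25,"dy":-2.91},
    {"dx":3.25,"dy":-2.91},
    {"dx":3.25,"dy":-2.91},
    {"dx":3.25,"dy":-2.91},
  ],
)

```text
$.steps[0]: bad value
```

>>> move_arm(
  steps=[
    {"dx":3.25,"dy":-2.91},
    {"dx":3.25,"dy":-2.91},
    {"dx":3.25,"dy":-2.91},
    {"dx":3.25,"dy":-2.91},
    {"dx":3.25,"dy":-2.91},
    {"dx":3.25,"dy":-2.91},
    {"spin":0.13},
    {"spin":0.13},
    {"spin":0.13},
    {"spin":0.13},
    {},
    {},
  ],
)

```text
$.steps[0]: bad value
```

Run:
```python
from h import *
plan(.593,.036,.405,np.pi/2-.285)
im,K,R,t=cam('wrist'); np.savez('w1.npz',im=im,K=K,R=R,t=t)
print(telemetry.read_state()['joint_positions'].round(3))
cv2.imwrite('pics/w1.png',np.clip(cv2.resize(im,(800,600),interpolation=cv2.INTER_CUBIC)*1.5,0,255).astype('uint8')[:,:,::-1])
```

```text
t 0.15 pos [ 0.1436 -0.6082  0.4042] toolx [ 0.973  0.23  -0.   ] tooly [ 0.23  -0.973 -0.001] z [-0.     0.001 -1.   ] q7 -0.088 F [-0.23  0.93  0.12] w 0.0869 g 0.0
shift cm [ 5.854e+01 -5.237e+01 -3.000e-02] dist 78.55
spin 0.516846367855603
[ 1.316  0.333 -0.065  1.461  0.022  1.35  -0.089]
```

View pics/w1.png

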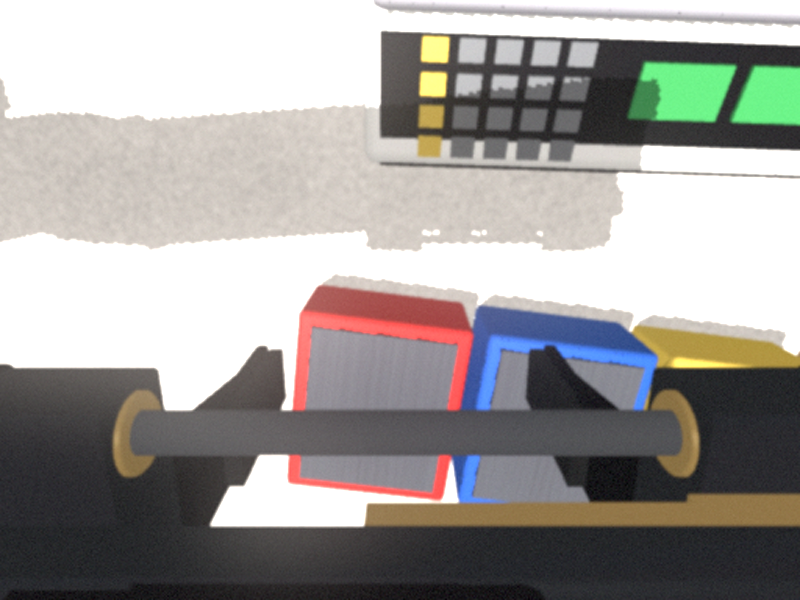

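Picture: the wrist view shows the starting place (scale and coloured boxes), with the finger bar across row 430. The upper half of the image is clear. The rows were refused because they need all four keys, so I'll resend them.

>>> move_arm(
  steps=[
    {"dx":3.1,"dy":-2.91,"dz":0,"spin":0},
    {"dx":3.1,"dy":-2.91,"dz":0,"spin":0},
    {"dx":3.1,"dy":-2.91,"dz":0,"spin":0},
    {"dx":3.1,"dy":-2.91,"dz":0,"spin":0},
    {"dx":3.1,"dy":-2.91,"dz":0,"spin":0},
    {"dx":3.1,"dy":-2.91,"dz":0,"spin":0},
    {"dx":3.1,"dy":-2.91,"dz":0,"spin":0},
    {"dx":3.1,"dy":-2.91,"dz":0,"spin":0},
    {"dx":3.1,"dy":-2.91,"dz":0,"spin":0},
    {"dx":3.1,"dy":-2.91,"dz":0,"spin":0},
    {"dx":3.1,"dy":-2.91,"dz":0,"spin":0},
    {"dx":3.1,"dy":-2.91,"dz":0,"spin":0},
  ],
)

```text
time: 1.4
ee_pos: [0.426, -0.1813, 0.4049]
eef_rot: [0.993, 0.116, 0.0, 0.0]
ft_force: [0.5, -1.4, 0.8]
width: 0.0875
grip_force: 0.0
```

>>> move_arm(
  steps=[
    {"dx":3.1,"dy":-2.91,"dz":0,"spin":0},
    {"dx":3.1,"dy":-2.91,"dz":0,"spin":0},
    {"dx":3.1,"dy":-2.91,"dz":0,"spin":0},
    {"dx":3.1,"dy":-2.91,"dz":0,"spin":0},
    {"dx":3.1,"dy":-2.91,"dz":0,"spin":0},
    {"dx":3.1,"dy":-2.91,"dz":0,"spin":0},
    {"dx":0,"dy":0,"dz":0,"spin":0.13},
    {"dx":0,"dy":0,"dz":0,"spin":0.13},
    {"dx":0,"dy":0,"dz":0,"spin":0.13},
    {"dx":0,"dy":0,"dz":0,"spin":0.13},
    {"dx":0,"dy":0,"dz":0,"spin":0},
    {"dx":0,"dy":0,"dz":0,"spin":0},
  ],
)

```text
time: 2.6
ee_pos: [0.5663, 0.0297, 0.4047]
eef_rot: [0.99, -0.142, -0.0, 0.0]
ft_force: [0.2, 1.0, -0.3]
width: 0.0867
grip_force: 0.0
```

Run:
```python
from h import *
plan(.593,.036,.405,np.pi/2-.285)
im,K,R,t=cam('wrist'); np.savez('w1.npz',im=im,K=K,R=R,t=t)
print(telemetry.read_state()['joint_positions'].round(3))
print('arbor proj',proj([.593,.036,.116],K,R,t),'collar',proj([.593,.036,.074],K,R,t))
cv2.imwrite('pics/w2.png',cv2.resize(im,(800,600),interpolation=cv2.INTER_CUBIC)[:,:,::-1])
```

```text
t 2.6 pos [0.5663 0.0297 0.4047] toolx [ 0.96  -0.281 -0.   ] tooly [-0.281 -0.96   0.   ] z [-0. -0. -1.] q7 -2.109 F [ 0.18  0.99 -0.29] w 0.0867 g 0.0
shift cm [ 2.39 -1.35 -0.03] dist 2.74
spin 0.000681478222469778
[ 0.41   0.267 -0.644  1.591  0.163  1.338 -2.11 ]
arbor proj [243.40550629 159.29679145] collar [245.42051058 150.7376252 ]
```

View pics/w2.png

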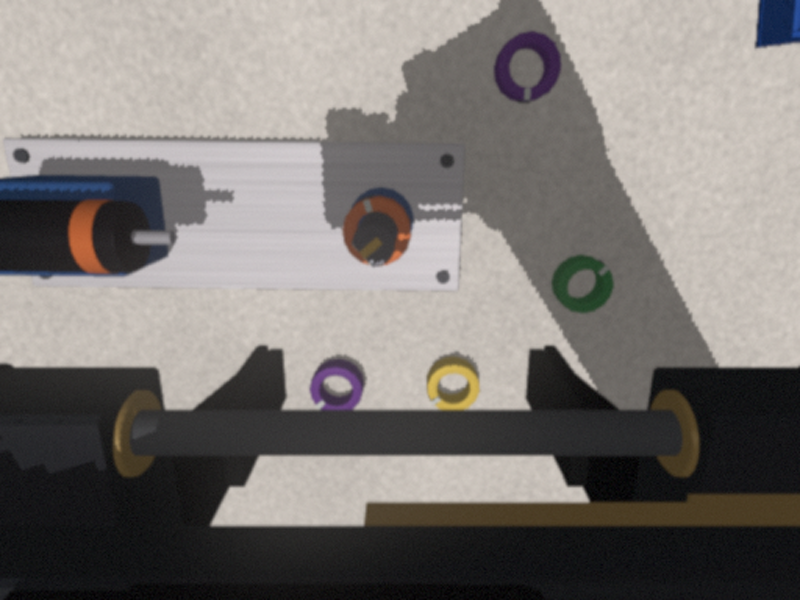

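The wrist view shows the screwdriver on the left with its bit tip near (172,238), and the arbor with collar at (378,228). The arbor stripe is dim at about (370,245) and the collar tick is near (368,207). I need an enlarged, brightened crop to read the angles.

Run:
```python
from h import *
a=np.load('w1.npz'); im=a['im'];x0,y0=212,112
c=cv2.resize(im[y0:y0+64,x0:x0+60],None,fx=9,fy=9,interpolation=cv2.INTER_CUBIC).astype(float)
c=255*(c/255)**.55
cv2.imwrite('pics/w2c.png',np.clip(c,0,255).astype('uint8')[:,:,::-1])
```

```text
(no output)
```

View pics/w2c.png

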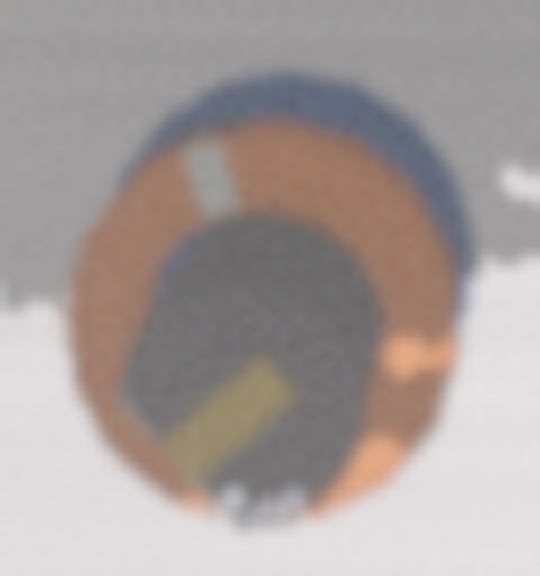

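The crop shows the tick from (198,150) to (222,212) and the stripe running from its inner end at (277,372) to its outer end at (182,460). The stripe points to the lower left, towards the flat. The collar's outer circle spans x 70–458 and y 120–515.

Run:
```python
from h import *
a=np.load('w1.npz');K,R,t=a['K'],a['R'],a['t'];x0,y0=212,112
W=lambda u,v,z: onplane(x0+(u+.5)/9-.5,y0+(v+.5)/9-.5,z,K,R,t)[:2]
T=a['R'].T
cc=W(264,318,.074); ti=W(210,181,.074); print('collar',cc)
si,so=W(277,372,.116),W(182,460,.116); print('stripe',si,so,np.linalg.norm(so-si))
tl=W(125,395,.116);br=W(205,490,.116); print('flat chord',tl,br)
# station: bit tip & corners (800 px view)
V=lambda u,v,z: onplane(u/1.5625-.18,v/1.5625-.18,z,K,R,t)[:2]
bit=V(172,238,.098); h1=V(22,156,.016);h2=V(447,160,.016);h3=V(443,277,.016)
print('bit',bit,'holes',h1,h2,h3)
ang=lambda v: np.arctan2(v[1],v[0])
print('station y from bit',ang(bit-cc),'from holes',ang(h1-h2))
print('expected bit at',cc+.118*np.array([np.cos(ang(h1-h2)),np.sin(ang(h1-h2))]))
sy=ang(h1-h2)
print('tick ang',ang(ti-cc),'rel',ang(ti-cc)-sy); print('stripe ang',ang(so-si),'rel',ang(so-si)-sy)
print('arbor centre by stripe: inner end', si)
n=br-tl; print('flat normal',ang([n[1],-n[0]]),ang([-n[1],n[0]]))
```

```text
collar [0.59790488 0.03915927]
stripe [0.59858345 0.0352382 ] [0.59299366 0.04650043] 0.012573130069709167
flat chord [0.60053555 0.04978661] [0.58956827 0.04527424]
bit [0.63026115 0.15275022] holes [0.71178293 0.27301888] [ 0.6236255  -0.01838209] [0.54054534 0.00697032]
station y from bit 1.2932967779364295 from holes 1.277020374130759
expected bit at [0.63207396 0.15210384]
tick ang 0.07444150401368149 rel -1.2025788701170776
stripe ang 2.0315037593772454 rel 0.7544833852464863
arbor centre by stripe: inner end [0.59858345 0.0352382 ]
flat normal 1.9611256333345892 -1.1804670202552041
```

Station +y points at world angle 1.283, with the axis near (0.5975, 0.0388). The flat is 0.72 rad counter-clockwise of the screwdriver and the collar tick is 1.20 rad clockwise of it. I'll centre the tool and turn its closing line onto the flat's normal.

>>> move_arm(
  steps=[
    {"dx":2.74,"dy":-1.75,"dz":0,"spin":0},
    {"dx":0,"dy":0,"dz":0,"spin":-0.12},
    {"dx":0,"dy":0,"dz":0,"spin":-0.12},
    {"dx":0,"dy":0,"dz":0,"spin":-0.12},
    {"dx":0,"dy":0,"dz":0,"spin":-0.12},
    {"dx":0,"dy":0,"dz":0,"spin":-0.12},
    {"dx":0,"dy":0,"dz":0,"spin":-0.12},
    {"dx":0,"dy":0,"dz":0,"spin":0},
    {"dx":0,"dy":0,"dz":0,"spin":0},
  ],
)

```text
time: 3.55
ee_pos: [0.5976, 0.0385, 0.4047]
eef_rot: [0.977, 0.213, -0.0, -0.0]
ft_force: [0.5, -0.1, 0.1]
width: 0.0864
grip_force: 0.0
```

Run:
```python
from h import *
plan(.5975,.0388,.263,2.0)
print(telemetry.read_state()['joint_positions'].round(3))
```

```text
t 3.55 pos [0.5976 0.0385 0.4047] toolx [ 0.909  0.416 -0.   ] tooly [ 0.416 -0.909 -0.   ] z [-0.  0. -1.] q7 -1.459 F [ 0.47 -0.1   0.09] w 0.0864 g 0.0
shift cm [ 0.   -0.03 14.17] dist 14.17
spin 0.0002831985771774015
[ 0.447  0.366 -0.748  1.503  0.251  1.371 -1.459]
```

>>> move_arm(
  claw=5,
  steps=[
    {"dx":0,"dy":0,"dz":2.5,"spin":0},
    {"dx":0,"dy":0,"dz":2.5,"spin":0},
    {"dx":0,"dy":0,"dz":2.5,"spin":0},
    {"dx":0,"dy":0,"dz":2.5,"spin":0},
    {"dx":0,"dy":0,"dz":2,"spin":0},
    {"dx":0,"dy":0,"dz":1.2,"spin":0},
    {"dx":0,"dy":0,"dz":0.9,"spin":0},
    {"dx":0,"dy":0,"dz":0,"spin":0},
    {"dx":0,"dy":0,"dz":0,"spin":0},
  ],
)

```text
time: 4.45
ee_pos: [0.5979, 0.0388, 0.2645]
eef_rot: [0.977, 0.214, 0.0, 0.0]
ft_force: [-0.1, 0.3, 0.6]
width: 0.0503
grip_force: 0.0
```

>>> move_arm(
  claw=1.5,
  squeeze=15,
  steps=[
    {"dx":0,"dy":0,"dz":0,"spin":0},
    {"dx":0,"dy":0,"dz":0,"spin":0},
    {"dx":0,"dy":0,"dz":0,"spin":0},
    {"dx":0,"dy":0,"dz":0,"spin":0},
    {"dx":0,"dy":0,"dz":0,"spin":0},
    {"dx":0,"dy":0,"dz":0,"spin":0},
    {"dx":0,"dy":0,"dz":0,"spin":0},
    {"dx":0,"dy":0,"dz":0,"spin":0},
  ],
)

```text
time: 5.25
ee_pos: [0.5976, 0.0388, 0.2639]
eef_rot: [0.977, 0.214, 0.0, 0.0]
ft_force: [-0.8, 0.8, 2.3]
width: 0.0197
grip_force: 15.0
```

Run:
```python
from h import *
plan(.5975,.0388,.263,2.0)
```

```text
t 5.25 pos [0.5976 0.0388 0.2639] toolx [0.908 0.419 0.   ] tooly [ 0.419 -0.908  0.   ] z [ 0. -0. -1.] q7 -1.524 F [-0.81  0.77  2.27] w 0.0197 g 14.99
shift cm [-0.01 -0.01  0.09] dist 0.09
spin 0.0026563341681988817
```

The width is 20 mm, so a pad lies on the flat. Now I'll turn it 0.72 rad to face the screwdriver.

>>> move_arm(
  squeeze=25,
  steps=[
    {"dx":0,"dy":0,"dz":0,"spin":0.09},
    {"dx":0,"dy":0,"dz":0,"spin":0.09},
    {"dx":0,"dy":0,"dz":0,"spin":0.09},
    {"dx":0,"dy":0,"dz":0,"spin":0.09},
    {"dx":0,"dy":0,"dz":0,"spin":0.09},
    {"dx":0,"dy":0,"dz":0,"spin":0.09},
    {"dx":0,"dy":0,"dz":0,"spin":0.09},
    {"dx":0,"dy":0,"dz":0,"spin":0.09},
    {"dx":0,"dy":0,"dz":0,"spin":0},
    {"dx":0,"dy":0,"dz":0,"spin":0},
    {"dx":0,"dy":0,"dz":0,"spin":0},
    {"dx":0,"dy":0,"dz":0,"spin":0},
  ],
)

```text
time: 6.45
ee_pos: [0.5969, 0.0383, 0.2638]
eef_rot: [0.99, -0.144, -0.001, 0.001]
ft_force: [-7.4, -2.0, 8.0]
width: 0.0196
grip_force: 25.0
```

Run:
```python
from h import *
plan(.5975,.0388,.263,1.283)
print(telemetry.read_state()['torque'])
```

```text
t 6.45 pos [0.5969 0.0383 0.2638] toolx [ 0.959 -0.285 -0.002] tooly [-0.285 -0.959  0.002] z [-0.003 -0.001 -1.   ] q7 -2.194 F [-7.4  -2.02  7.99] w 0.0196 g 24.99
shift cm [ 0.04 -0.07  0.08] dist 0.11
spin -0.0007781653906926422
[-0.24415393  1.69984905 -0.01958803]
```

>>> move_arm(
  claw=6.5,
  steps=[
    {"dx":0,"dy":0,"dz":0,"spin":0},
    {"dx":0,"dy":0,"dz":0,"spin":0},
    {"dx":0,"dy":0,"dz":0,"spin":0},
    {"dx":0,"dy":0,"dz":0,"spin":0},
    {"dx":0,"dy":0,"dz":-2,"spin":0},
    {"dx":0,"dy":0,"dz":-3,"spin":0},
    {"dx":0,"dy":0,"dz":-3,"spin":0},
    {"dx":0,"dy":0,"dz":-2,"spin":0},
    {"dx":-2,"dy":0,"dz":-1,"spin":0},
    {"dx":0,"dy":0,"dz":0,"spin":0},
    {"dx":0,"dy":0,"dz":0,"spin":0},
  ],
)

```text
time: 7.55
ee_pos: [0.5784, 0.0444, 0.3738]
eef_rot: [0.99, -0.143, 0.0, 0.0]
ft_force: [0.4, -0.1, -0.4]
width: 0.0652
grip_force: 0.0
```

Run:
```python
from h import *
plan(.5975,.0388,.263,1.283)
im,K,R,t=cam('wrist'); np.savez('w3.npz',im=im,K=K,R=R,t=t)
u,v=proj([.5975,.0388,.1],K,R,t); x0,y0=int(u)-36,int(v)-32; print(x0,y0)
c=cv2.resize(im[y0:y0+66,x0:x0+72],None,fx=9,fy=9,interpolation=cv2.INTER_CUBIC).astype(float)
cv2.imwrite('pics/w3c.png',np.clip(255*(c/255)**.55,0,255).astype('uint8')[:,:,::-1])
```

```text
t 7.55 pos [0.5784 0.0444 0.3738] toolx [ 0.959 -0.284  0.001] tooly [-0.284 -0.959  0.   ] z [ 0.001 -0.001 -1.   ] q7 -2.15 F [ 0.36 -0.15 -0.4 ] w 0.0652 g 0.0
shift cm [ 1.980e+00 -1.000e-02  1.108e+01] dist 11.26
spin -0.00019709784539578834
222 136
```

View pics/w3c.png

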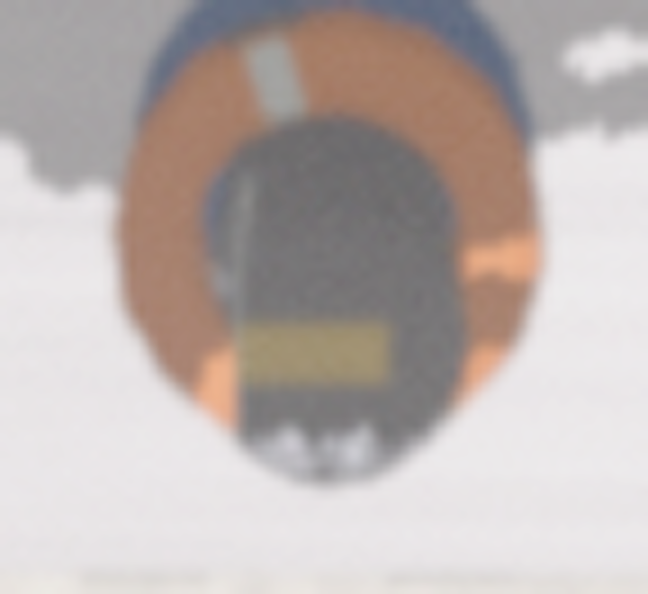

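The stripe now runs level from (388,352) to (240,350), so the flat faces left, squarely at the screwdriver. The tick runs from (262,42) to (286,118), and the ring spans x 118–543 with its top at y 10.

Run:
```python
from h import *
a=np.load('w3.npz');K,R,t=a['K'],a['R'],a['t'];x0,y0=222,136
W=lambda u,v,z: onplane(x0+(u+.5)/9-.5,y0+(v+.5)/9-.5,z,K,R,t)[:2]
ang=lambda v: np.arctan2(v[1],v[0])
l,rr,tp=W(118,225,.074),W(543,225,.074),W(335,10,.074)
c=(l+rr)/2; sx=np.array([.959,-.284]); 
c2=c+sx*((tp-c)@sx-.022); print('width',np.linalg.norm(l-rr),'centre',c2)
ti,to=W(286,118,.074),W(262,42,.074)
for q in(c2,np.array([.5972,.0385])): print('tick rel',ang((ti+to)/2-q)-1.283)
print('tick line',ang(to-ti)-1.283)
print('stripe',ang(W(240,350,.116)-W(388,352,.116))-1.283)
plan(.5972,.0385,.233,1.283)
```

```text
width 0.0423618816454985 centre [0.59782156 0.03931701]
tick rel -1.220910721721046
tick rel -1.1746614696612943
tick line -1.272449719836394
stripe -0.014803625288094757
t 7.6 pos [0.5786 0.0441 0.3733] toolx [ 0.959 -0.284 -0.   ] tooly [-0.284 -0.959  0.   ] z [-0. -0. -1.] q7 -2.15 F [ 0.12 -0.34 -0.18] w 0.0647 g 0.0
shift cm [ 1.95 -0.   14.03] dist 14.16
spin -0.0006406139095753716
```

>>> move_arm(
  claw=6.5,
  steps=[
    {"dx":1.95,"dy":0,"dz":0,"spin":0},
    {"dx":0,"dy":0,"dz":2.5,"spin":0},
    {"dx":0,"dy":0,"dz":2.5,"spin":0},
    {"dx":0,"dy":0,"dz":2.5,"spin":0},
    {"dx":0,"dy":0,"dz":2.5,"spin":0},
    {"dx":0,"dy":0,"dz":2,"spin":0},
    {"dx":0,"dy":0,"dz":1.2,"spin":0},
    {"dx":0,"dy":0,"dz":0.75,"spin":0},
    {"dx":0,"dy":0,"dz":0,"spin":0},
    {"dx":0,"dy":0,"dz":0,"spin":0},
  ],
)

```text
time: 8.6
ee_pos: [0.5975, 0.0389, 0.2349]
eef_rot: [0.99, -0.144, 0.0, -0.0]
ft_force: [-0.5, -1.1, 0.0]
width: 0.0649
grip_force: 0.0
```

>>> move_arm(
  claw=3.5,
  squeeze=20,
  steps=[
    {"dx":0,"dy":0,"dz":0,"spin":0},
    {"dx":0,"dy":0,"dz":0,"spin":0},
    {"dx":0,"dy":0,"dz":0,"spin":0},
    {"dx":0,"dy":0,"dz":0,"spin":0},
    {"dx":0,"dy":0,"dz":0,"spin":0},
    {"dx":0,"dy":0,"dz":0,"spin":0},
    {"dx":0,"dy":0,"dz":0,"spin":0},
  ],
)

```text
time: 9.3
ee_pos: [0.5973, 0.0389, 0.2347]
eef_rot: [0.99, -0.144, 0.0, 0.0]
ft_force: [-0.6, -0.1, 5.1]
width: 0.0435
grip_force: 20.3
```

Run:
```python
from h import *
plan(.5972,.0385,.233,1.283)
```

```text
t 9.3 pos [0.5973 0.0389 0.2347] toolx [ 0.959 -0.284  0.001] tooly [-0.284 -0.959 -0.   ] z [ 0.001 -0.    -1.   ] q7 -2.21 F [-0.61 -0.09  5.08] w 0.0435 g 20.3
shift cm [0.   0.04 0.17] dist 0.17
spin -0.00036759376156858536
```

The collar is gripped at 43.5 mm. I'll lift it 3 mm clear of the boss and turn it 1.21 rad counter-clockwise.

>>> move_arm(
  squeeze=25,
  steps=[
    {"dx":0,"dy":0,"dz":-0.3,"spin":0},
    {"dx":0,"dy":0,"dz":0,"spin":-0.11},
    {"dx":0,"dy":0,"dz":0,"spin":-0.11},
    {"dx":0,"dy":0,"dz":0,"spin":-0.11},
    {"dx":0,"dy":0,"dz":0,"spin":-0.11},
    {"dx":0,"dy":0,"dz":0,"spin":-0.11},
    {"dx":0,"dy":0,"dz":0,"spin":-0.11},
    {"dx":0,"dy":0,"dz":0,"spin":-0.11},
    {"dx":0,"dy":0,"dz":0,"spin":-0.11},
    {"dx":0,"dy":0,"dz":0,"spin":-0.11},
    {"dx":0,"dy":0,"dz":0,"spin":-0.11},
    {"dx":0,"dy":0,"dz":0,"spin":-0.11},
  ],
)

```text
time: 10.5
ee_pos: [0.5972, 0.0395, 0.2372]
eef_rot: [0.895, 0.447, 0.001, -0.0]
ft_force: [2.0, 2.4, -1.5]
width: 0.0435
grip_force: 25.2
```

>>> move_arm(
  steps=[
    {"dx":0,"dy":0,"dz":-0.5,"spin":0},
    {"dx":0,"dy":0,"dz":-0.5,"spin":0},
    {"dx":0,"dy":0,"dz":-0.5,"spin":0},
    {"dx":0,"dy":0,"dz":-0.5,"spin":0},
    {"dx":0,"dy":0,"dz":-0.5,"spin":0},
    {"dx":0,"dy":0,"dz":-0.5,"spin":0},
    {"dx":0,"dy":0,"dz":0,"spin":0},
    {"dx":0,"dy":0,"dz":0,"spin":0},
  ],
)

```text
time: 11.3
ee_pos: [0.597, 0.039, 0.2678]
eef_rot: [0.896, 0.445, -0.0, 0.0]
ft_force: [-3.7, 3.0, 1.9]
width: 0.0434
grip_force: 25.3
```

Run:
```python
from h import *
plan(.5972,.0385,.2677,1.283+1.21)
ims=[]
for n in('scene','top','wrist'):
    im,K,R,t=cam(n); np.savez(f'{n}4.npz',im=im,K=K,R=R,t=t)
    u,v=proj([.5973,.0389,.098],K,R,t); s=24 if n!='wrist' else 50
    x0,y0=int(u)-s,int(v)-s; print(n,x0,y0,s,im.shape)
    c=im[max(y0,0):y0+2*s,max(x0,0):x0+2*s]
    ims.append(cv2.resize(c,(266,266),interpolation=cv2.INTER_CUBIC))
m=255*(np.hstack(ims)/255.)**.6
cv2.imwrite('pics/f4.png',m.astype('uint8')[:,:,::-1])
```

```text
t 11.3 pos [0.597  0.039  0.2678] toolx [ 0.605  0.796 -0.   ] tooly [ 0.796 -0.605  0.   ] z [-0. -0. -1.] q7 -1.075 F [-3.75  2.99  1.91] w 0.0434 g 25.26
shift cm [-0.02  0.05  0.01] dist 0.05
spin -0.0007801955551443029
scene 260 208 24 (384, 512, 3)
top 187 147 24 (384, 512, 3)
wrist 209 199 50 (384, 512, 3)
```

View pics/f4.png

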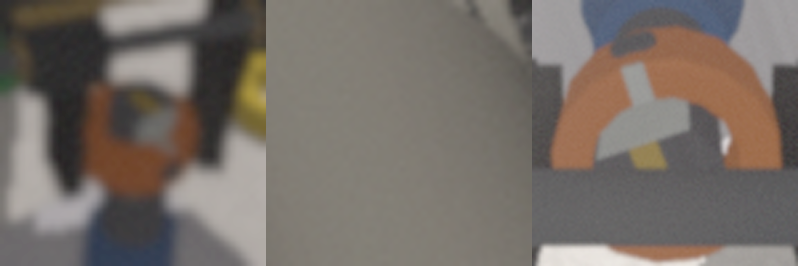

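The wrist view (right) shows the collar held level round the arbor, the screw at (634,42), the tick from (632,66) to (641,105), and the stripe from (633,146) to (658,168) with the white flat beside it. The scene view (left) shows the collar raised off the boss. I'll measure both angles numerically.

Run:
```python
from h import *
a=np.load('wrist4.npz');K,R,t=a['K'],a['R'],a['t'];im=a['im']
W=lambda u,v,z: onplane(209+(u-532+.5)/2.66-.5,199+(v+.5)/2.66-.5,z,K,R,t)[:2]
ang=lambda v: np.arctan2(v[1],v[0])
ti,to=W(641,105,.107),W(632,66,.107); c=np.array([.597,.039])
print('tick line',ang(to-ti)-1.283,'tick vs centre',ang((ti+to)/2-c)-1.283,'screw vs centre',ang(W(634,42,.098)-c)-1.283,np.linalg.norm(W(634,42,.098)-c))
# flat top edge line
print('flat edge normal',ang(W(690,128,.116)-W(597,160,.116))+np.pi/2-1.283)
x0,y0=222,205
c=cv2.resize(im[195:265,205:310],(795,530),interpolation=cv2.INTER_CUBIC)
cv2.imwrite('pics/f5.png',(255*(c/255.)**.55).astype('uint8')[:,:,::-1])
```

```text
tick line -0.1628509617973577 tick vs centre -0.019796277626712433 screw vs centre -0.0667010160350936 0.02043351937304247
flat edge normal 0.002421922684300082
```

View pics/f5.png

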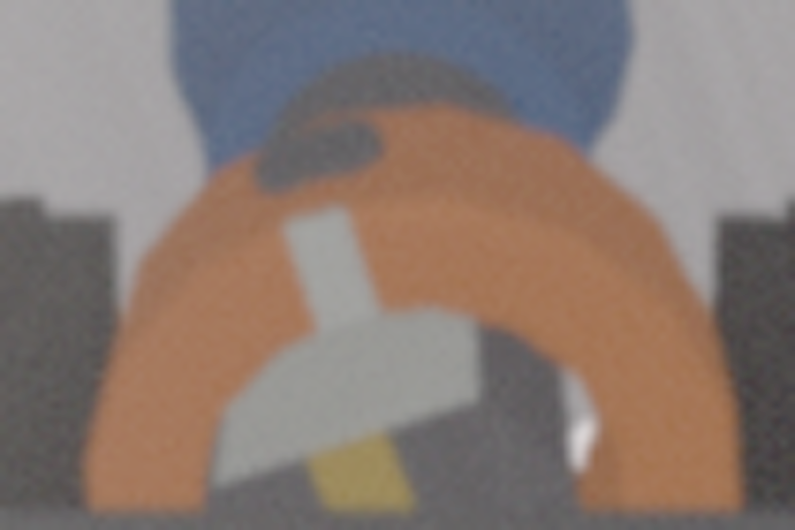

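The enlarged crop shows the tick from (318,217) to (348,320), the screw at (322,155), the flat's upper edge from (215,487) to (480,400), and the ring's sides at x 88 and 740.

Run:
```python
from h import *
a=np.load('wrist4.npz');K,R,t=a['K'],a['R'],a['t']
W=lambda u,v,z: onplane(205+(u+.5)/7.571-.5,195+(v+.5)/7.571-.5,z,K,R,t)[:2]
ang=lambda v: np.arctan2(v[1],v[0])
l,rr,tp=W(88,490,.107),W(740,490,.107),W(430,195,.107); tx=np.array([.605,.796]); ty=np.array([.796,-.605])
c=(l+rr)/2; c=c+tx*((tp-c)@tx-.022); print('w',np.linalg.norm(l-rr),'collar centre',c)
ti,to,s=W(348,320,.107),W(318,217,.107),W(322,155,.098)
print('tick line',ang(to-ti)-1.283,'tick',ang((ti+to)/2-c)-1.283,'screw',ang(s-c)-1.283,np.linalg.norm(s-c))
e1,e2=W(215,487,.116),W(480,400,.116);n=ang(e2-e1)+np.pi/2
m=(e1+e2)/2; print('flat edge normal',n-1.283,'len',np.linalg.norm(e2-e1),'arbor axis',m-.008*np.array([np.cos(n),np.sin(n)]))
```

```text
w 0.042711288766306595 collar centre [0.59603274 0.03736383]
tick line -0.10938740924284529 tick -0.06694223825011125 screw -0.07933184084133038 0.022006536047945818
flat edge normal -0.012818238513369051 len 0.017234614445550942 arbor axis [0.59609728 0.0397049 ]
```

The flat is off by about 0.01 rad and the screw by about −0.07 rad, so I'll trim the collar by 0.06 and recheck.

>>> move_arm(
  steps=[
    {"dx":0,"dy":0,"dz":0,"spin":-0.03},
    {"dx":0,"dy":0,"dz":0,"spin":-0.03},
    {"dx":0,"dy":0,"dz":0,"spin":0},
    {"dx":0,"dy":0,"dz":0,"spin":0},
    {"dx":0,"dy":0,"dz":0,"spin":0},
    {"dx":0,"dy":0,"dz":0,"spin":0},
  ],
)

```text
time: 12.05
ee_pos: [0.5973, 0.0393, 0.2677]
eef_rot: [0.882, 0.472, 0.001, -0.0]
ft_force: [-1.4, 5.2, 0.7]
width: 0.0438
grip_force: 25.3
```

Run:
```python
from h import *
plan(.597,.039,.2677,1.283+1.27)
print(job.close_job())
```

```text
t 12.05 pos [0.5973 0.0393 0.2677] toolx [0.554 0.832 0.001] tooly [ 0.832 -0.554  0.   ] z [ 0.001  0.001 -1.   ] q7 -1.019 F [-1.44  5.21  0.7 ] w 0.0438 g 25.25
shift cm [-0.04 -0.01 -0.  ] dist 0.04
spin 0.0009212910431557475
the job is handed in; nothing more can be done
None
```

I handed the job in at about 12 s with the collar held level at the flat's height: the arbor flat measured within about 0.02 rad of the screwdriver, and the set screw about 0.07 rad off before a final 0.06 rad trim that I did not re-measure by camera; no verdict came back.

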